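Close the separator lid and snap its locking cap on

ROBOT

A 6-joint arm with a two-finger parallel gripper is mounted at the origin on the work surface. World frame = base frame: x ahead of the robot, y to its left, z up, the work surface at z = 0. Lengths are in mm, angles in degrees, forces in N, time in s.
With the tool pointing down it reaches from about 350 to 850 mm from the base axis. Payload 8.1 kg.
Tool frame: the origin (TCP) lies midway between the tips of the shut fingers; the grasp point (between the pads) lies 19 mm behind it; x points along the fingers, z is the direction in which the jaws open and shut, and the axes are right-handed (so a half turn about x gives the same grasp; the last joint's range is limited). The gripper opens to 85 mm and grips with 20 to 120 N. Pads are 22 mm wide; open, the fingers measure 114 mm over their backs; the gripper's body (76 mm by 85 mm) begins 54 mm behind the grasp point. The pads swing forward as they close: fully open they stand 13 mm farther back than shut.
Start: joints at [-71.07, 7.471, 85.268, -0, 87.261, -4.893], TCP at [242.373, -548.872, 231.292] pointing down, gripper open.
Joint ranges: [-169.43, 169.43], [-51.17, 129.36], [1.28, 143.12], [-76.62, 256.62], [0, 156.53], [-152.29, 152.29]. Speed limits (degrees/s): [136.94, 136.94, 159.86, 180, 180, 180].

INTERFACE

Orientations are given as [roll, pitch, yaw] about the fixed x, y, z axes, in that order (R = Rz(yaw) Ry(pitch) Rx(roll)).
In Python, from bench import r gives the robot as it stands. The module is installed in compiled form; this text tells all that it offers.
- The arm moves only by the tool servo_tool, never from a script. Its argument "commands" is a list that holds one entry, the list of rows, each a list of 7 numbers: the closure in counts, from 0 (fully open) to 255 (shut), then the shift along the tool's x, y, z in cm, then the turn, a rotation vector about the tool's x, y, z in degrees. A call has 1 to 8 rows; each row is the pose to reach, as a shift and turn from the pose commanded when the call began, along the tool's axes at that moment; what a row does not reach only later rows make up. A row lasts 1/10 s, in which the tool goes at most 50 mm and 8.59 degrees, less where a joint would pass 70% of its speed; a pose out of reach is approached as far as the arm can. A call with a gripper value outside its range is refused whole. The fingers move at their own pace and stop on an object; "force" is the grip in N (left out, the last holds). Time passes only in rows, so rows that repeat a pose let the fingers close. It gives the time, the measured TCP pose, the force and the opening at its end, in the units of the state.
- r.sense(): the state, without advancing time (a new reading comes with each control period).
- r.snapshot(name): name is "scene" or "top" or "wrist"; returns (picture, depth): 400x640x3 uint8, red, green, blue; 400x640 float32, mm along the optical axis (not along the pixel's ray), 0 where there is no reading.
- r.calibration(name): a dict with "fx", "fy", "cx", "cy" (pixels), "pose" (4x4, takes a point from camera to world coordinates). Camera axes: x right, y down, z forward; pixel columns grow to the right and rows downward; lengths in mm; the calibration is good to about 2 mm. A picture is of the moment at which its call begins: read the wrist's pose just before it. calibration takes no time and is no camera call; for the wrist camera it gives the pose at the moment of the call.
- r.hand_in(): hands the job in, once; it reports no verdict.
The state is a dict: "time": time; "joint_pos": joint angles; "qd": joint speeds; "joint_efforts": joint torques, N m; "tool_pos": TCP position; "tcp_rot": TCP orientation; "ft_force": force on the tool from outside, world axes, zero at the start; "wrist_torque": the same for the moment, N m; "finger_gap": finger opening in mm.
Only numpy, scipy, OpenCV 4.12 (cv2) and the standard library are available. Lean on these libraries where they do the work, as an engineer would, in place of code of your own. Each camera call takes 0.05 s, during which the arm holds its last target.

TASK

Lower the separator's hinged lid until it is fully closed, then take the loose black snap cap and press it, hollow end down, onto the stud that stands up through the lid's forked tongue: it clicks when the force drops, but keep pressing until it sits fully down on its collar. Finish while still pressing the cap firmly down with the gripper; do not let go or ease off. Leave the tape roll, the jar and the small spare knob where they stand.

Things in the scene. Friction and masses are not known exactly. Their poses are not given: they have to be found in the camera images.
- lid (a joint): angle of the separator's lid: 0 closed and level, grows as it opens (starts half open, about 0.6 to 1.0). Stiff friction hinge: the lid stays where it is left; 2 to 4 N near the front edge moves it. It can be pushed shut from above on its outer face.
- lid_hinge (a point): mid-point of the lid's hinge line, at the rear, 103 mm above the table. Axes turn with the lid: the plate runs 185 mm along -x (to the front), 106 mm to each side along y, and from 0 to 8 mm along +z (outer face). Ahead of it a tongue of two flat prongs, 26 mm apart inside and 6 mm thick, reaches 228 mm from the hinge; closed, the stud stands between them.
- lid_top (a point): point on the lid's outer face, mid-width, 165 mm from the hinge line (20 mm from the plate's front edge): a good place to push. Same axes as the lid.
- machine: white bench separator, fixed to the table, 240 x 220 mm, 100 mm high, with a round rotor in its well; origin on its underside, x points from the front ledge to the hinge. The stud is 102 mm from the origin along -x, the hinge line 105 mm along +x and 103 mm up.
- stud_seat (a point): centre of the top face of the steel collar (24 mm across) from which the stud rises: where the cap's underside ends up, 111 mm above the table, z up. The stud is 16 mm thick and 25 mm high above this point, its top 8 mm tapered to 7 mm; four spring balls stand out of its sides 8.5 mm above the collar.
- cap: loose black plastic snap cap, 54 mm high, 35 to 70 g, standing on the table hollow end down; origin at the centre of its underside, z up through the cap. Lower 29 mm: hollow skirt 34 mm across, with a 18.6 mm mouth; upper 25 mm: solid round grip 28 mm across (to be gripped from above), flat top.
- collar: the collar under the stud, part of the separator; origin at its foot, 11 mm below stud_seat. Pressing the cap over the stud's spring balls takes about 8 to 12 N, while the cap's underside is 13 to 8 mm above the collar; then the force drops, the cap clicks down and meets the collar solidly.
- tape: white tape roll, ring 64 mm across, 25 mm high; bystander, origin at the centre of its underside
- knob_spare: black spare knob, smaller than the cap: 28 mm high, a disc 38 mm across with an 18 mm stalk, solid; bystander, origin at the centre of its underside
- jar: white jar, 48 mm across, 55 mm high; bystander, origin at the centre of its underside
Mind the look-alikes: they are no part of the job. Leave any orange look-alike of the cap alone.

How it is judged (in metres and radians):
On the way, in this order (a step that is already met when the one before it is completed fails the run):
1. the lid is lowered fully closed, with the cap not yet on the stud (value of joint lid below 0.04 rad and distance between cap and stud_seat above 0.03 m), for 0.2 s.
2. the cap is snapped over the stud and seated on its collar, with the lid closed (horizontal distance between cap and stud_seat below 0.004 m and z of cap in the frame of stud_seat below 0.003 m and angle between the z axis of cap and the z axis of stud_seat, either way round below 0.12 rad and value of joint lid below 0.04 rad), for 0.2 s.
At the end, for the whole second after the job is handed in: Lid closed (under 0.04 rad); cap upright on the stud (within 4 mm sideways, 0.12 rad) with its underside within 3 mm of the collar; the fingers are on the cap and press it onto the collar with more than 3 N through the last second (all of step 2 and contact force between cap and collar above 3 N and contact force between the fingers and cap above 2 N); the arm keeps its last pose, push and grip.
It fails at once if the tape is moved more than 40 mm or knocked over (distance of tape from where it was at the start of the episode above 0.04 m or angle between tape's own z axis and vertical above 0.5 rad).
It fails at once if the knob spare is moved more than 40 mm or knocked over (distance of knob_spare from where it was at the start of the episode above 0.04 m or angle between knob_spare's own z axis and vertical above 0.5 rad).
It fails at once if the jar is moved more than 40 mm or knocked over (distance of jar from where it was at the start of the episode above 0.04 m or angle between jar's own z axis and vertical above 0.5 rad).
It also fails if it takes over 58 s, if anything falls off the work surface, if the arm or the gripper's body presses on something with over 40 N, if the wrist force passes 120 N, or if a joint passes its speed limit or range.

## Working session

There is one attempt and no reset: what is moved stays moved. The work goes in short steps, Python scripts to look and compute and a tool call to move; the robot and the scene stay as the last step left them, time stands still between calls to the robot, and variables do not carry over. Pictures are saved under pics/ and viewed, and the job is handed in when it is done.

Besides the shell and the picture viewer there is one more tool, called after "Request:" in YAML: its name, and indented under it one key for each argument. servo_tool: Moves the arm, as the interface text tells. Its arguments: {"type":"object","properties":{"commands":{"type":"array","items":{"type":"array","items":{"type":"array","items":{"type":"number"}}}},"force":{"type":"number"}},"required":["commands"]}

```bash
mkdir -p pics
python3 - <<'E'
from bench import r
import cv2
s=r.sense(); print({k:s[k] for k in ('time','tool_pos','tcp_rot','ft_force','finger_gap')})
for n in('scene','top','wrist'):
    c=r.calibration(n); p,d=r.snapshot(n); cv2.imwrite(f'pics/{n}0.png',p[:,:,::-1])
    import numpy as np
    np.savez(f'{n}0.npz',p=p,d=d,pose=c['pose'],k=[c['fx'],c['fy'],c['cx'],c['cy']])
    print(n,np.round(c['pose'],3).tolist(),c['fx'],c['cx'],c['cy'])
E
```

```text
{'time': 0.0, 'tool_pos': array([ 242.16539041, -548.34119128,  230.22321358]), 'tcp_rot': array([175.17660051,  89.89041321, 108.99853874]), 'ft_force': array([ 0.53206823,  0.43903811, -0.7803295 ]), 'finger_gap': 85.41254086646315}
scene [[-0.654, 0.623, -0.429, 946.057], [0.757, 0.543, -0.365, 335.273], [0.006, -0.563, -0.826, 818.273], [0.0, 0.0, 0.0, 1.0]] 363.99774002530665 313.90097131634604 201.19228742967644
top [[0.014, -0.987, 0.157, 399.976], [-1.0, -0.011, 0.019, -16.382], [-0.017, -0.157, -0.987, 1097.303], [0.0, 0.0, 0.0, 1.0]] 473.99881183133164 312.5336131574476 196.62796019228313
wrist [[0.404, -0.873, -0.273, 311.477], [-0.915, -0.386, -0.119, -518.054], [-0.002, 0.298, -0.954, 372.024], [0.0, 0.0, 0.0, 1.0]] 354.6657548644519 319.96895388572193 196.8844060785255
```

View pics/scene0.png

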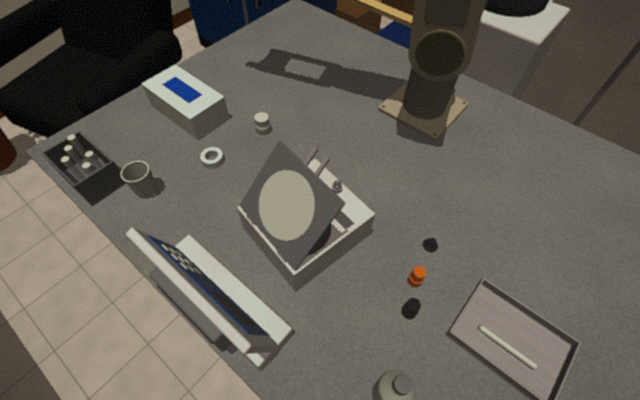

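View pics/top0.png

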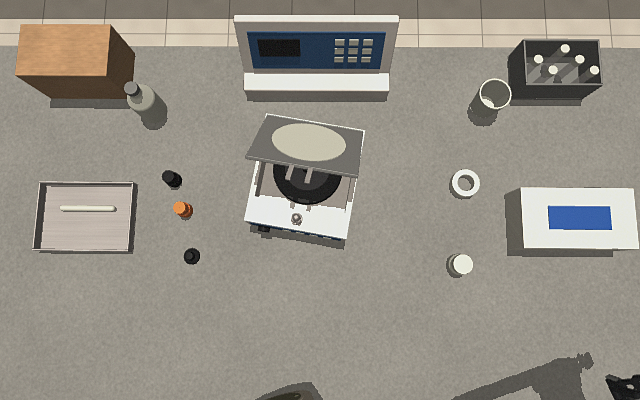

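View pics/wrist0.png

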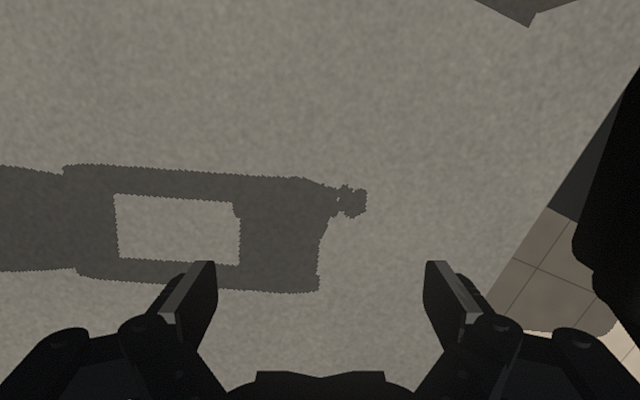

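The top view shows two black objects on the left: the taller one at (172,179), probably the cap, and a flatter one at (191,256), probably the spare knob. The orange look-alike is at (182,209), the stud at (296,218), and the half-open lid spans roughly (247..364, 115..175). The scene view agrees: the tall black object is at (411,308) and the flat one at (430,244).

```bash
cat > h.py <<'E'
import numpy as np, cv2
def load(n):
    z=np.load(n+'.npz'); return z['p'],z['d'],z['pose'],z['k']
def pts(d,pose,k):
    v,u=np.mgrid[0:d.shape[0],0:d.shape[1]]
    P=np.stack([(u-k[2])/k[0]*d,(v-k[3])/k[1]*d,d],-1)
    return P@pose[:3,:3].T+pose[:3,3]
def ray(u,v,pose,k,z):
    q=pose[:3,:3]@np.array([(u-k[2])/k[0],(v-k[3])/k[1],1]); o=pose[:3,3]
    return o+q*(z-o[2])/q[2]
E
python3 - <<'E'
from h import *
np.set_printoptions(suppress=True,precision=1)
p,d,T,k=load('top0'); W=pts(d,T,k)
print('table z',np.median(W[300:350,150:250,2]))
def rep(n,win,zmin,zmax=400):
    u0,v0,u1,v1=win; w=W[v0:v1,u0:u1].reshape(-1,3); w=w[(w[:,2]>zmin)&(w[:,2]<zmax)]
    zt=np.percentile(w[:,2],95); t=w[w[:,2]>zt-5]
    print(n,'zmax',w[:,2].max(),zt,'top n',len(t),'mid',(t.max(0)+t.min(0))/2,'mean',t.mean(0),'ext',np.ptp(t,axis=0))
rep('blackA',(158,165,188,195),15); rep('blackB',(178,244,206,268),10); rep('orange',(170,198,196,220),10)
rep('jar',(445,250,478,280),15); rep('tape',(448,165,484,200),10)
rep('stud',(286,208,306,226),115,140)
# ledge & walls at z~100
m=(W[:,:,2]>94)&(W[:,:,2]<106); m[:, :235]=0; m[:,375:]=0; m[:105]=0
print('ledge px',m.sum())
cv2.imwrite('pics/mask.png',m.astype(np.uint8)*255)
w=W[m][:,:2].astype(np.float32); print(cv2.minAreaRect(w))
# lid plane
g=W[150:172,255:355].reshape(-1,3); 
L=(W[:,:,2]>108); L[:,:245]=0; L[:,368:]=0; L[:110]=0; L[176:]=0
g=W[L]; c=g.mean(0); 
for _ in range(5):
    c=g.mean(0); u,s,vt=np.linalg.svd(g-c,full_matrices=False); n=vt[2]; e=np.abs((g-c)@n); g=g[e<4]
n=n*np.sign(n[2]); print('lid',c,n,'n',len(g),'angle',np.arccos(n[2]),'dir yaw',np.degrees(np.arctan2(n[1],n[0])),'zrange',g[:,2].min(),g[:,2].max(), g.min(0),g.max(0))
E
python3 -c "
import cv2
p=cv2.imread('pics/top0.png')
a=cv2.resize(p[150:280,150:230],None,fx=4.5,fy=4.5,interpolation=2)
b=cv2.resize(p[105:250,235:375],None,fx=3,fy=3)
cv2.imwrite('pics/cropa.png',a);cv2.imwrite('pics/cropb.png',b)"
```

```text
table z 1.0328221646090014
blackA zmax 60.03830360554571 57.43169971202451 top n 112 mid [609.6 330.4  56.3] mean [609.6 330.6  55.3] ext [27.6 27.3  7.6]
blackB zmax 34.13287358865773 31.444347781535964 top n 47 mid [432.9 281.1  30.5] mean [433.1 280.9  29.6] ext [15.8 16.8  7.3]
orange zmax 58.66599171547023 57.48407585249627 top n 116 mid [539.1 301.2  55.6] mean [538.9 300.9  55.1] ext [27.3 27.1  6.1]
jar zmax 61.58482021463419 59.28031061483601 top n 269 mid [ 422.7 -323.2   57.9] mean [ 422.6 -323.1   56.9] ext [40.8 41.2  7.3]
tape zmax 31.741251919395154 29.26600981731519 top n 337 mid [ 607.4 -345.5   28. ] mean [ 607.  -345.2   26.8] ext [63.1 62.4  7.4]
stud zmax 138.89171215678869 138.25085605078436 top n 23 mid [511.5  36.3 136.2] mean [511.2  36.1 136.3] ext [10.3 10.3  5.4]
ledge px 3140
((607.09912109375, 19.850296020507812), (220.0680694580078, 241.10147094726562), 80.3221206665039)
lid [647.6  12.2 189.6] [ 0.8 -0.1  0.6] n 680 angle 0.8678939854068981 dir yaw -9.20075805484514 zrange 166.97849312731591 211.24692799793297 [628.8 -92.7 167. ] [669.3 117.6 211.2]
```

View pics/cropa.png

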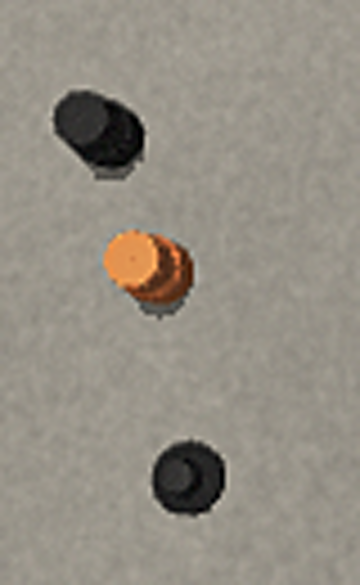

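View pics/cropb.png

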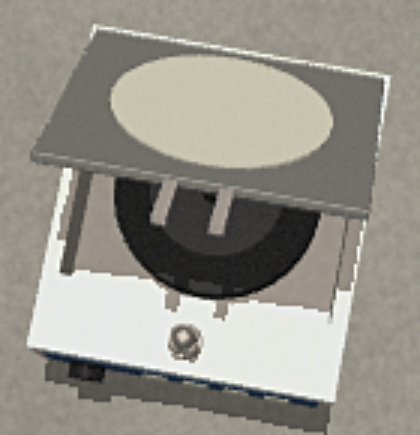

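The crop confirms the plain tall black object is the cap, since the orange one is separate and the flat disc with a stalk is the spare knob. Next I work out the first moves.

```bash
cat >> h.py <<'E'
from scipy.spatial.transform import Rotation as Ro
np.set_printoptions(suppress=True,precision=2)
HX=np.array([710.6,2.2]); MX=np.array([.9858,-.1681])
def Rdown(jaw):  # tool x down, z jaw dir
    a=np.radians(jaw); z=np.array([np.cos(a),np.sin(a),0]); x=np.array([0,0,-1.]); y=np.cross(z,x)
    return np.stack([x,y,z],1)
def row(R0,p0,p1,R1=None):
    s=R0.T@(np.array(p1)-np.array(p0))/10
    t=np.zeros(3) if R1 is None else Ro.from_matrix(R0.T@R1).as_rotvec(degrees=True)
    return np.r_[s,t]
E
python3 - <<'E'
from h import *
from bench import r
s=r.sense(); R0=Ro.from_euler('xyz',s['tcp_rot'],degrees=True).as_matrix(); print(R0)
print('jaw deg',np.degrees(np.arctan2(R0[1,2],R0[0,2])))
p0=[242.373,-548.872,231.292]
d=150
for th in (.95,.87,.6,.4,.2,.0):
    q=HX+MX*(-d*np.cos(th)+8*np.sin(th)); print(th,q,103+d*np.sin(th)+8*np.cos(th))
R1=Rdown(-67.3)
for jaw in(-67.3,112.7): print(row(R0,p0,[620,17,330],Rdown(jaw)))
E
```

```text
[[-0.    0.91  0.4 ]
 [ 0.    0.4  -0.91]
 [-1.    0.   -0.  ]]
jaw deg -66.17635812502321
0.95 [631.    15.77] 229.66579043411713
0.87 [621.28  17.43] 222.80795293174577
0.6 [593.01  22.25] 194.29905592853274
0.4 [577.47  24.9 ] 168.78123929832066
0.2 [567.24  26.65] 140.6409322419891
0.0 [562.73  27.41] 111.0
[ -9.81  57.4  -36.53   1.12  -0.09  -0.01]
[  -9.81   57.4   -36.53 -178.88    0.01   -0.13]
```

Request:
servo_tool:
  commands:
    - [[255, -10, 0, 0, 0, 0, 0], [255, -10, 0, 0, 0, 0, 0], [255, -10, 5, -3, 0, 0, 0], [255, -10, 10, -6, 0, 0, 0], [255, -10, 14, -9, 0, 0, 0], [255, -10, 18, -11.5, 0, 0, 0], [255, -10, 22, -14, 0, 0, 0], [255, -10, 26, -16.5, 0, 0, 0]]
  force: 60

```text
time: 0.95
tool_pos: [409.6, -297.7, 331.1]
tcp_rot: [175.0, 90.0, 108.8]
ft_force: [0.4, 0.1, -0.2]
finger_gap: -0.3
```

Request:
servo_tool:
  commands:
    - [[255, 0, 4, -2.5, 0, 0, 0], [255, 0, 8, -5, 0, 0, 0], [255, 0, 12, -7.5, 0, 0, 0], [255, 0, 16, -10, 0, 0, 0], [255, 0, 20, -12.5, 0, 0, 0], [255, 0, 24, -15, 0, 0, 0], [255, 0, 28, -17.5, 0, 0, 0], [255, 0, 31.8, -19.8, 0, 0, 0]]

```text
time: 1.75
tool_pos: [620.7, 12.1, 330.9]
tcp_rot: [-120.5, 90.0, 173.3]
ft_force: [1.5, -0.7, 0.6]
finger_gap: -0.2
```

Run:
```python
from bench import r
import cv2
s=r.sense(); print({k:s[k] for k in ('time','tool_pos','tcp_rot','ft_force','finger_gap','joint_pos')})
p,d=r.snapshot('scene'); cv2.imwrite('pics/s1.png',p[:,:,::-1])
```

```text
{'time': 1.75, 'tool_pos': array([620.69444895,  12.09818571, 330.90547649]), 'tcp_rot': array([-120.50782608,   89.9764402 ,  173.34331539]), 'ft_force': array([ 1.47618417, -0.66219587,  0.60103294]), 'finger_gap': -0.16607972664056467, 'joint_pos': array([-3.61480963e+00,  9.70156409e+00,  7.25283824e+01,  1.26187542e-03,
        9.77935801e+01,  6.25342198e+01])}
```

View pics/s1.png

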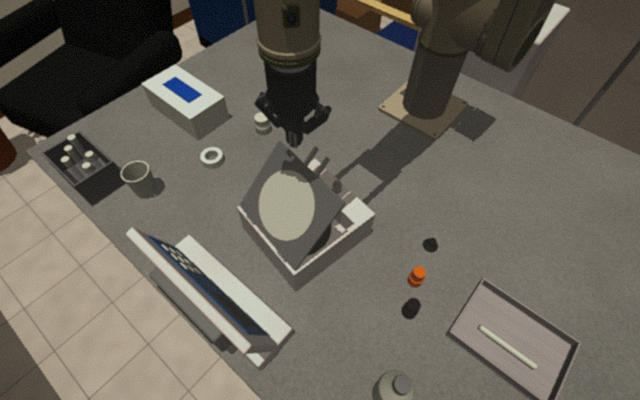

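The gripper is above the lid, at about (290,130) in the scene view, with the fingers shut. Next I go down onto the lid and follow its arc.

Request:
servo_tool:
  commands:
    - [[255, 3, 0, 0, 0, 0, 0], [255, 6, 0, 0, 0, 0, 0], [255, 8.5, 0, 0, 0, 0, 0], [255, 9.5, 0, 0, 0, 0, 0], [255, 10.3, 0, 0, 0, 0, 0], [255, 11, -0.4, -0.3, 0, 0, 0], [255, 11.7, -0.9, -0.6, 0, 0, 0], [255, 12.3, -1.4, -0.9, 0, 0, 0]]

```text
time: 2.6
tool_pos: [603.8, 12.7, 209.3]
tcp_rot: [68.1, 89.9, 1.9]
ft_force: [1.2, 0.9, 1.8]
finger_gap: -0.2
```

Run:
```python
from bench import r
import cv2
s=r.sense(); print({k:s[k] for k in ('time','tool_pos','ft_force')})
p,d=r.snapshot('scene'); cv2.imwrite('pics/s2.png',p[:,:,::-1])
```

```text
{'time': 2.6, 'tool_pos': array([603.84303126,  12.67570507, 209.30307025]), 'ft_force': array([1.20733966, 0.89208239, 1.76341909])}
```

View pics/s2.png

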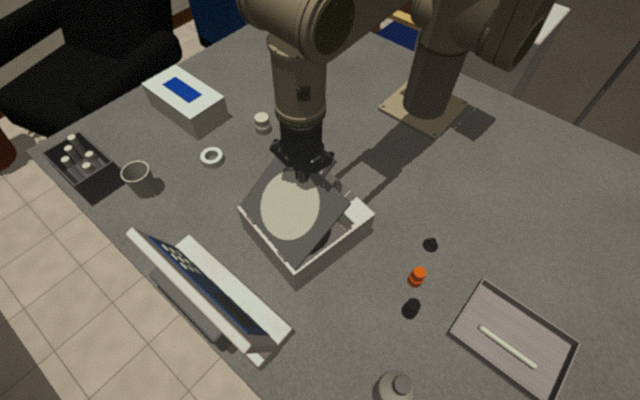

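The lid is moving down. The contact is at about (303,175) and the force is small, so I continue along the arc.

Request:
servo_tool:
  commands:
    - [[255, 1, -0.5, -0.4, 0, 0, 0], [255, 1.9, -0.9, -0.7, 0, 0, 0], [255, 3, -1.5, -1.25, 0, 0, 0], [255, 4.3, -2.1, -1.8, 0, 0, 0], [255, 5.7, -2.6, -2.2, 0, 0, 0], [255, 7.1, -3.0, -2.45, 0, 0, 0], [255, 8.2, -3.2, -2.65, 0, 0, 0], [255, 8.8, -3.2, -2.7, 0, 0, 0]]

```text
time: 3.45
tool_pos: [562.3, 24.4, 118.8]
tcp_rot: [-112.3, 89.9, -178.5]
ft_force: [-1.2, -1.8, 2.0]
finger_gap: -0.0
```

Request:
servo_tool:
  commands:
    - [[255, 0.3, 0, 0, 0, 0, 0], [255, 0.5, 0, 0, 0, 0, 0], [255, 0.7, 0, 0, 0, 0, 0]]

```text
time: 3.75
tool_pos: [563.7, 24.4, 113.6]
tcp_rot: [74.8, 90.0, 8.7]
ft_force: [-1.3, -0.3, 1.4]
finger_gap: -0.1
```

Request:
servo_tool:
  commands:
    - [[255, 0.2, 0, 0, 0, 0, 0], [255, 0.4, 0, 0, 0, 0, 0], [255, 0.4, 0, 0, 0, 0, 0]]

```text
time: 4.05
tool_pos: [563.8, 24.4, 110.9]
tcp_rot: [64.9, 89.9, -1.3]
ft_force: [-6.6, 0.4, 13.0]
finger_gap: 0.2
```

Request:
servo_tool:
  commands:
    - [[255, 0.05, 0, 0, 0, 0, 0], [255, 0.05, 0, 0, 0, 0, 0], [255, 0.05, 0, 0, 0, 0, 0]]

```text
time: 4.35
tool_pos: [563.8, 24.4, 110.9]
tcp_rot: [62.2, 89.9, -3.9]
ft_force: [-8.4, 0.1, 15.6]
finger_gap: 0.2
```

Request:
servo_tool:
  commands:
    - [[255, -2, 0, 0, 0, 0, 0], [255, -7, 0, 0, 0, 0, 0], [200, -12, 1, 0, 0, 0, 0], [120, -15, 4, 0, 0, 0, 0], [0, -17, 6, -1, 0, 0, 0], [0, -17, 6, -3, 0, 0, 0], [0, -17, 6, -6, 0, 0, 0], [0, -17, 6, -8, 0, 0, 0]]

```text
time: 5.15
tool_pos: [585.8, 123.2, 278.9]
tcp_rot: [113.5, 90.0, 47.4]
ft_force: [-0.1, -0.2, 0.0]
finger_gap: 84.5
```

Run:
```python
from bench import r
from h import *
s=r.sense(); print({k:s[k] for k in ('time','tool_pos','ft_force')})
c=r.calibration('top');p,d=r.snapshot('top'); cv2.imwrite('pics/t3.png',p[:,:,::-1])
np.savez('top3.npz',p=p,d=d,pose=c['pose'],k=[c['fx'],c['fy'],c['cx'],c['cy']])
```

```text
{'time': 5.15, 'tool_pos': array([585.76, 123.19, 278.93]), 'ft_force': array([-0.14, -0.25,  0.03])}
```

View pics/t3.png

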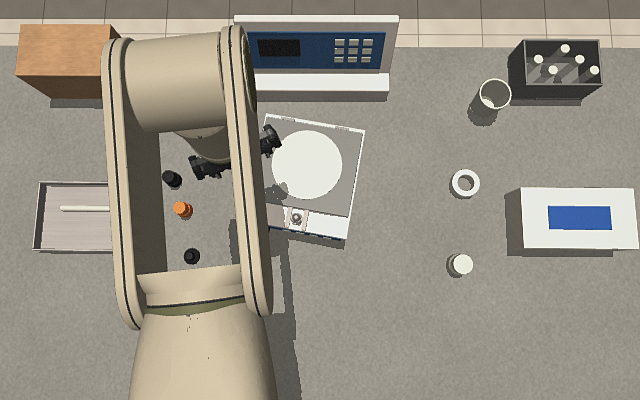

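The top view shows the lid level, with the prongs around the stud at (296,218) and the bystanders unmoved. Next I look at the stud with the wrist camera.

Request:
servo_tool:
  commands:
    - [[0, 0, -4, 2, 0, 0, 0], [0, 0, -8, 4, 0, 0, 0], [0, 1, -10.4, 4.9, 0, 0, 0], [0, 1, -10.4, 4.9, 0, 0, 0], [0, 1, -10.4, 4.9, 0, 0, 0], [0, 1, -10.4, 4.9, 0, 0, 0]]

```text
time: 5.8
tool_pos: [511.4, 35.5, 269.3]
tcp_rot: [82.3, 89.9, 16.1]
ft_force: [0.2, 0.7, -0.5]
finger_gap: 85.1
```

Run:
```python
from bench import r
from h import *
s=r.sense(); print({k:s[k] for k in ('time','tool_pos','tcp_rot','ft_force')})
c=r.calibration('wrist');p,d=r.snapshot('wrist'); cv2.imwrite('pics/w4.png',p[:,:,::-1])
np.savez('w4.npz',p=p,d=d,pose=c['pose'],k=[c['fx'],c['fy'],c['cx'],c['cy']])
```

```text
{'time': 5.8, 'tool_pos': array([511.42,  35.45, 269.34]), 'tcp_rot': array([82.25, 89.93, 16.09]), 'ft_force': array([ 0.17,  0.72, -0.53])}
```

View pics/w4.png

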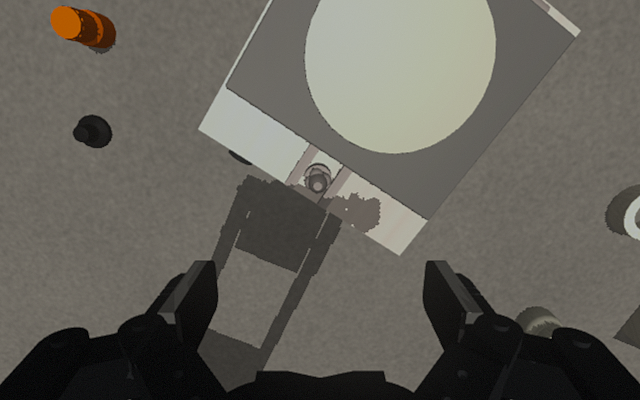

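Run:
```python
from h import *
p,d,T,k=load('w4')
cv2.imwrite('pics/w4c.png',cv2.resize(p[140:230,260:390,::-1],None,fx=6,fy=6,interpolation=cv2.INTER_NEAREST))
W=pts(d,T,k)
w=W[150:210,290:345].reshape(-1,3)
for a,b in((132,140),(124,132),(114,124)):
    q=w[(w[:,2]>a)&(w[:,2]<b)]; print(a,len(q),q.mean(0),(q.max(0)+q.min(0))/2,np.ptp(q,axis=0))
tip=np.array([511.42,35.45,136]); c=T[:3,:3].T@(tip-T[:3,3]); print('TCPxy@136 px',k[0]*c[0]/c[2]+k[2],k[1]*c[1]/c[2]+k[3])
L=W[20:150,300:500].reshape(-1,3); L=L[(L[:,2]>100)&(L[:,2]<122)]; cc=L.mean(0);_,_,vt=np.linalg.svd(L-cc,full_matrices=False); print('lid',cc,vt[2])
p3,d3,T3,k3=load('top3'); V=pts(d3,T3,k3); L=V[140:190,280:340].reshape(-1,3); cc=L.mean(0);_,_,vt=np.linalg.svd(L-cc,full_matrices=False); print('lid top',cc,vt[2])
w=V[208:228,286:308].reshape(-1,3); q=w[(w[:,2]>130)]; print('stud top',len(q),q.mean(0))
```

```text
132 119 [510.12  37.6  134.16] [510.14  37.35 134.29] [10.17  9.96  4.49]
124 180 [511.34  38.17 128.86] [509.71  37.4  128.1 ] [15.56 15.84  7.7 ]
114 171 [513.05  38.8  121.54] [509.81  37.43 120.93] [20.26 20.51  6.08]
TCPxy@136 px 319.91006011476 184.8228297005967
lid [607.26   7.87 111.61] [-0.01 -0.01  1.  ]
lid top [624.67   9.65 118.16] [-0.96 -0.01 -0.29]
stud top 40 [505.3   33.38 182.26]
```

View pics/w4c.png

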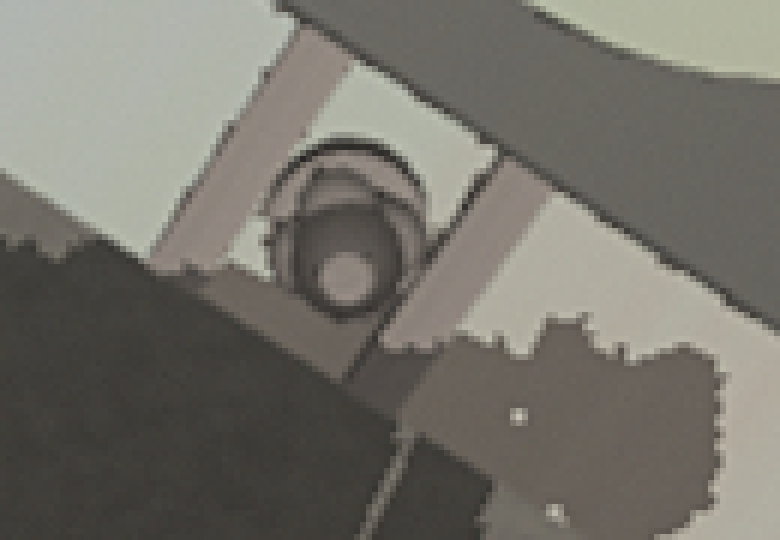

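The wrist view shows the stud top at about (317,187), between the prongs. The lid is level at z 111.6. I put the stud at about (509.7, 37.0). Next I move above the cap with the same view geometry.

Request:
servo_tool:
  commands:
    - [[0, 0, 3, -3.3, 0, 0, 0], [0, 0, 6, -6.6, 0, 0, 0], [0, 0, 9, -10, 0, 0, 0], [0, 2, 12, -13.2, 0, 0, 0], [0, 4, 15, -16.5, 0, 0, 0], [0, 6, 18, -19.8, 0, 0, 0], [0, 8.2, 20.9, -23, 0, 0, 0], [0, 8.2, 20.9, -23, 0, 0, 0]]

```text
time: 6.65
tool_pos: [606.2, 334.8, 178.4]
tcp_rot: [-99.2, 89.4, -165.1]
ft_force: [-1.1, -0.6, -1.1]
finger_gap: 85.2
```

Request:
servo_tool:
  commands:
    - [[0, 0, 0, 0, 0, 0, 0], [0, 0, 0, 0, 0, 0, 0]]

```text
time: 6.85
tool_pos: [609.5, 329.9, 187.9]
tcp_rot: [78.2, 89.9, 12.0]
ft_force: [-0.0, -0.7, 0.4]
finger_gap: 85.2
```

Run:
```python
from bench import r
from h import *
s=r.sense(); print({k:s[k] for k in ('time','tool_pos','tcp_rot','joint_pos')})
c=r.calibration('wrist');p,d=r.snapshot('wrist'); cv2.imwrite('pics/w5.png',p[:,:,::-1])
np.savez('w5.npz',p=p,d=d,pose=c['pose'],k=[c['fx'],c['fy'],c['cx'],c['cy']])
p,d,T,k=load('w5');W=pts(d,T,k)
w=W[120:240,270:380].reshape(-1,3)
for a,b in((50,59),(40,50),(20,30)):
    q=w[(w[:,2]>a)&(w[:,2]<b)]; print(a,len(q),q.mean(0),(q.max(0)+q.min(0))/2,np.ptp(q,axis=0))
```

```text
{'time': 6.85, 'tool_pos': array([609.46, 329.86, 187.87]), 'tcp_rot': array([78.16, 89.91, 12.  ]), 'joint_pos': array([24.2 , 22.93, 71.62, -0.02, 85.36, 90.36])}
50 919 [609.51 332.97  52.79] [609.09 332.74  52.56] [28.56 28.93  5.1 ]
40 100 [618.27 336.91  45.69] [612.85 332.97  45.  ] [21.53 28.91  9.97]
20 278 [607.72 331.89  24.26] [586.56 324.89  25.07] [78.9  49.15  9.71]
```

View pics/w5.png

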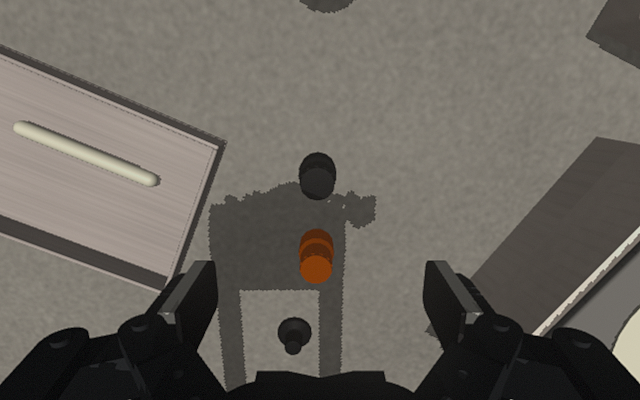

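The cap top is at (318,182) in the wrist view. The orange look-alike is at (316,268), off the jaw line, and the tray is clear. I go down and grip.

Request:
servo_tool:
  commands:
    - [[0, 4, 0.05, -0.15, 0, 0, 0], [0, 8, 0.05, -0.15, 0, 0, 0], [0, 12, 0.05, -0.15, 0, 0, 0], [0, 14.5, 0.05, -0.15, 0, 0, 0], [0, 15.9, 0.05, -0.15, 0, 0, 0], [0, 15.9, 0.05, -0.15, 0, 0, 0], [0, 15.9, 0.05, -0.15, 0, 0, 0], [255, 15.9, 0.05, -0.15, 0, 0, 0]]
  force: 80

```text
time: 7.7
tool_pos: [610.7, 332.0, 31.0]
tcp_rot: [90.1, 89.7, 23.9]
ft_force: [0.8, -0.4, 1.3]
finger_gap: 73.4
```

Request:
servo_tool:
  commands:
    - [[255, 0, 0, 0, 0, 0, 0], [255, 0, 0, 0, 0, 0, 0], [255, 0, 0, 0, 0, 0, 0], [255, 0, 0, 0, 0, 0, 0], [255, 0, 0, 0, 0, 0, 0], [255, 0, 0, 0, 0, 0, 0]]

```text
time: 8.3
tool_pos: [609.4, 331.9, 29.0]
tcp_rot: [96.7, 89.9, 30.6]
ft_force: [0.4, 1.0, 6.2]
finger_gap: 25.4
```

Run:
```python
from bench import r
from h import *
s=r.sense(); print({k:s[k] for k in ('time','tool_pos','tcp_rot','ft_force','finger_gap')})
c=r.calibration('wrist');p,d=r.snapshot('wrist'); cv2.imwrite('pics/w6.png',p[:,:,::-1])
np.savez('w6.npz',p=p,d=d,pose=c['pose'],k=[c['fx'],c['fy'],c['cx'],c['cy']])
```

```text
{'time': 8.3, 'tool_pos': array([609.45, 331.93,  29.04]), 'tcp_rot': array([96.72, 89.89, 30.55]), 'ft_force': array([0.39, 1.04, 6.24]), 'finger_gap': 25.410039685830863}
```

View pics/w6.png

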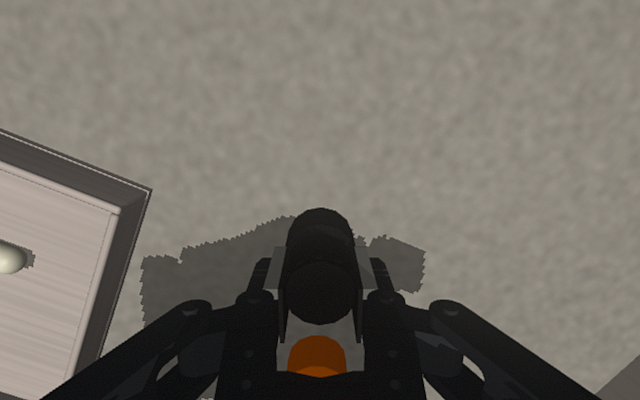

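The cap is gripped: the gap is 25 mm and the cap sits between the pads at (320,270). I lift it and carry it over the stud.

Request:
servo_tool:
  commands:
    - [[255, -1, 0, 0, 0, 0, 0], [255, -4, 0, 0, 0, 0, 0], [255, -8, 0, 0, 0, 0, 0], [255, -12, 0, 0, 0, 0, 0], [255, -16, 0, 0, 0, 0, 0], [255, -18, 0, 0, 0, 0, 0], [255, -18, -3, 3.3, 0, 0, 0], [255, -18, -6, 6.6, 0, 0, 0]]

```text
time: 9.15
tool_pos: [580.5, 246.7, 209.0]
tcp_rot: [77.5, 89.9, 11.5]
ft_force: [0.4, -0.3, -0.7]
finger_gap: 25.6
```

Request:
servo_tool:
  commands:
    - [[255, 0, -3, 3.3, 0, 0, 0], [255, 0, -6, 6.6, 0, 0, 0], [255, 0, -9, 9.8, 0, 0, 0], [255, 0, -11.5, 12.6, 0, 0, 0], [255, 0, -13.5, 14.8, 0, 0, 0], [255, 0, -14.5, 15.9, 0, 0, 0], [255, 0, -15, 16.4, 0, 0, 0], [255, 0, -15, 16.4, 0, 0, 0]]

```text
time: 9.95
tool_pos: [509.6, 36.0, 208.0]
tcp_rot: [95.2, 90.0, 28.9]
ft_force: [0.6, 0.2, -0.7]
finger_gap: 26.0
```

Request:
servo_tool:
  commands:
    - [[255, 0, 0, 0, 0, 0, 0], [255, 0, 0, 0, 0, 0, 0], [255, 0, 0, 0, 0, 0, 0]]

```text
time: 10.25
tool_pos: [509.7, 37.0, 207.7]
tcp_rot: [-141.2, 90.0, 152.6]
ft_force: [0.4, -0.7, -0.3]
finger_gap: 25.8
```

Run:
```python
from bench import r
from h import *
s=r.sense(); print({k:s[k] for k in ('time','tool_pos','tcp_rot','ft_force','finger_gap')})
for n in('scene','wrist','top'):
    c=r.calibration(n);p,d=r.snapshot(n); np.savez(n+'7.npz',p=p,d=d,pose=c['pose'],k=[c['fx'],c['fy'],c['cx'],c['cy']])
    cv2.imwrite(f'pics/{n}7.png',p[:,:,::-1])
p=cv2.imread('pics/scene7.png'); cv2.imwrite('pics/scene7c.png',cv2.resize(p[80:280,200:440],None,fx=3,fy=3,interpolation=cv2.INTER_CUBIC))
```

```text
{'time': 10.25, 'tool_pos': array([509.67,  36.99, 207.65]), 'tcp_rot': array([-141.25,   89.98,  152.65]), 'ft_force': array([ 0.45, -0.69, -0.28]), 'finger_gap': 25.801328618635008}
```

View pics/scene7c.png

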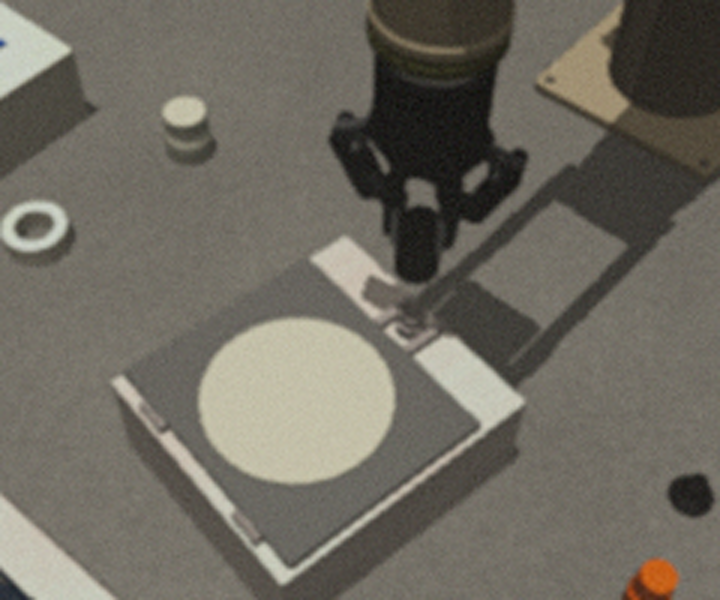

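View pics/wrist7.png

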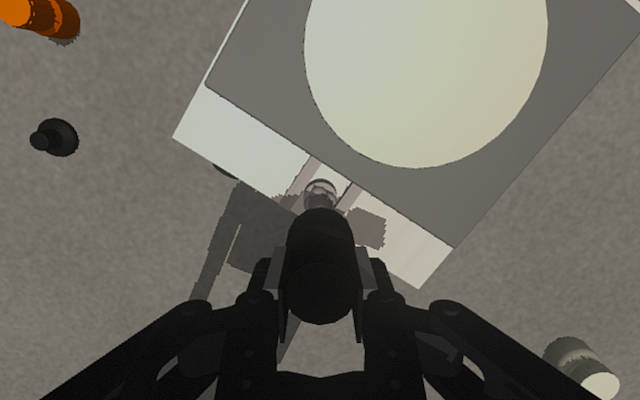

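In the wrist view the cap's axis and the stud both fall on column 320. The forward offset from depth is about 0.2 mm. I go down.

Request:
servo_tool:
  commands:
    - [[255, 2, 0, 0, 0, 0, 0], [255, 3.5, 0, 0, 0, 0, 0], [255, 4, 0, 0, 0, 0, 0], [255, 4.4, 0, 0, 0, 0, 0], [255, 4.7, 0, 0, 0, 0, 0], [255, 4.9, 0, 0, 0, 0, 0], [255, 5.0, 0, 0, 0, 0, 0]]
  force: 100

```text
time: 11.1
tool_pos: [509.8, 36.1, 158.1]
tcp_rot: [64.5, 90.0, -1.6]
ft_force: [0.7, 0.2, 0.5]
finger_gap: 25.2
```

Request:
servo_tool:
  commands:
    - [[255, 0.1, 0, 0, 0, 0, 0], [255, 0.2, 0, 0, 0, 0, 0], [255, 0.3, 0, 0, 0, 0, 0], [255, 0.4, 0, 0, 0, 0, 0], [255, 0.5, 0, 0, 0, 0, 0]]

```text
time: 11.6
tool_pos: [509.6, 36.2, 152.8]
tcp_rot: [115.8, 90.0, 49.6]
ft_force: [0.2, 0.4, 2.4]
finger_gap: 25.3
```

Request:
servo_tool:
  commands:
    - [[255, 0.1, 0, 0, 0, 0, 0], [255, 0.2, 0, 0, 0, 0, 0], [255, 0.3, 0, 0, 0, 0, 0]]

```text
time: 11.9
tool_pos: [510.3, 36.4, 151.6]
tcp_rot: [80.2, 89.9, 14.1]
ft_force: [-3.9, 1.5, 14.7]
finger_gap: 25.6
```

Request:
servo_tool:
  commands:
    - [[255, 0.1, 0, 0, 0, 0, 0], [255, 0.2, 0, 0, 0, 0, 0], [255, 0.3, 0, 0, 0, 0, 0]]

```text
time: 12.2
tool_pos: [510.3, 36.4, 148.6]
tcp_rot: [78.7, 89.9, 12.5]
ft_force: [-2.6, 1.7, 7.0]
finger_gap: 25.2
```

Request:
servo_tool:
  commands:
    - [[255, 0.1, 0, 0, 0, 0, 0], [255, 0.2, 0, 0, 0, 0, 0]]

```text
time: 12.4
tool_pos: [509.6, 36.4, 144.9]
tcp_rot: [110.3, 90.0, 44.1]
ft_force: [-0.7, 2.0, -0.4]
finger_gap: 25.2
```

It peaked at about 15 N and then dropped, so it snapped. I keep pressing until it meets the collar.

Request:
servo_tool:
  commands:
    - [[255, 0.1, 0, 0, 0, 0, 0], [255, 0.2, 0, 0, 0, 0, 0], [255, 0.3, 0, 0, 0, 0, 0]]

```text
time: 12.7
tool_pos: [509.2, 36.1, 141.2]
tcp_rot: [-106.7, 89.9, -172.9]
ft_force: [-0.6, 0.2, -0.3]
finger_gap: 25.0
```

Request:
servo_tool:
  commands:
    - [[255, 0.1, 0, 0, 0, 0, 0], [255, 0.2, 0, 0, 0, 0, 0]]

```text
time: 12.9
tool_pos: [509.7, 35.9, 140.0]
tcp_rot: [11.1, 90.0, -55.0]
ft_force: [-3.4, -0.6, 8.1]
finger_gap: 25.4
```

Request:
servo_tool:
  commands:
    - [[255, 0.1, 0, 0, 0, 0, 0], [255, 0.1, 0, 0, 0, 0, 0], [255, 0.1, 0, 0, 0, 0, 0], [255, 0.1, 0, 0, 0, 0, 0]]

```text
time: 13.3
tool_pos: [509.8, 35.9, 140.0]
tcp_rot: [36.1, 90.0, -30.1]
ft_force: [-5.5, 0.6, 8.2]
finger_gap: 25.1
```

Run:
```python
from bench import r
from h import *
for i in range(2):
    s=r.sense(); print({k:s[k] for k in ('time','tool_pos','ft_force','finger_gap')})
    n=['scene','wrist'][i]
    p,d=r.snapshot(n); cv2.imwrite(f'pics/{n}8.png',p[:,:,::-1])
p=cv2.imread('pics/scene8.png'); cv2.imwrite('pics/scene8c.png',cv2.resize(p[80:280,200:440],None,fx=3,fy=3,interpolation=cv2.INTER_CUBIC))
```

```text
{'time': 13.3, 'tool_pos': array([509.79,  35.87, 140.  ]), 'ft_force': array([-5.47,  0.58,  8.18]), 'finger_gap': 25.109627363078207}
{'time': 13.35, 'tool_pos': array([509.8 ,  35.88, 140.04]), 'ft_force': array([-4.55,  0.33,  8.12]), 'finger_gap': 25.333150368469383}
```

View pics/scene8c.png

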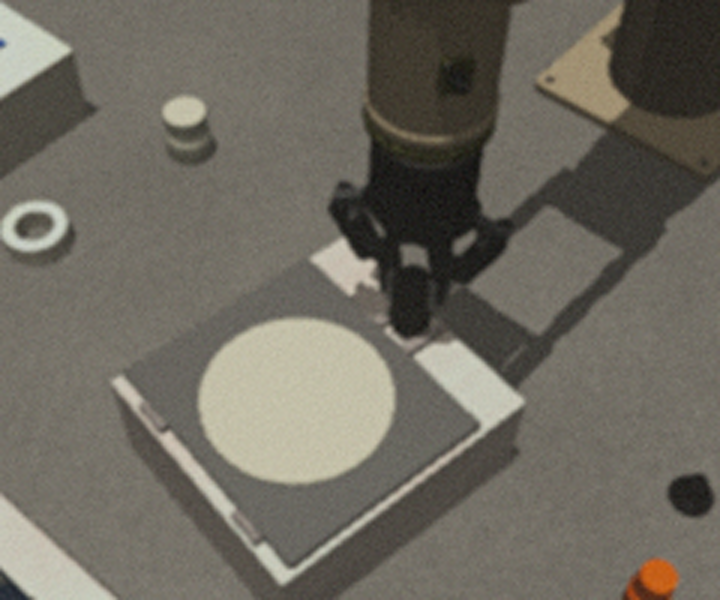

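View pics/wrist8.png

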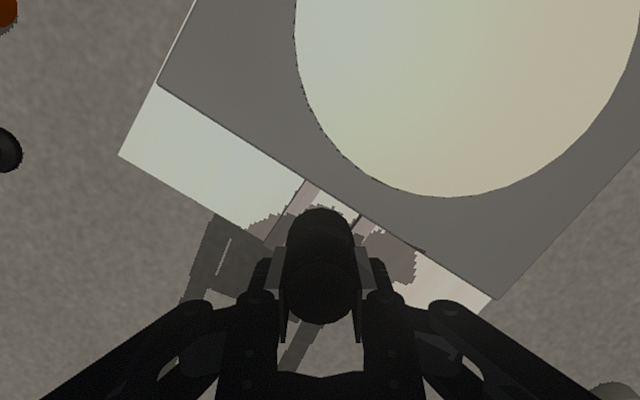

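Request:
servo_tool:
  commands:
    - [[255, 0.1, 0, 0, 0, 0, 0], [255, 0.2, 0, 0, 0, 0, 0], [255, 0.2, 0, 0, 0, 0, 0], [255, 0.2, 0, 0, 0, 0, 0], [255, 0.2, 0, 0, 0, 0, 0]]

```text
time: 13.9
tool_pos: [510.1, 35.9, 139.9]
tcp_rot: [50.4, 89.9, -15.7]
ft_force: [-11.2, 0.8, 22.5]
finger_gap: 25.3
```

Request:
servo_tool:
  commands:
    - [[255, 0, 0, 0, 0, 0, 0], [255, 0, 0, 0, 0, 0, 0], [255, 0, 0, 0, 0, 0, 0], [255, 0, 0, 0, 0, 0, 0]]

```text
time: 14.3
tool_pos: [510.1, 35.9, 139.9]
tcp_rot: [51.8, 89.9, -14.3]
ft_force: [-11.1, 0.5, 21.8]
finger_gap: 24.9
```

Run:
```python
from bench import r
from h import *
c=r.calibration('wrist');p,d=r.snapshot('wrist'); k=[c['fx'],c['fy'],c['cx'],c['cy']]
W=pts(d,c['pose'],k)
L=W[20:180,320:480].reshape(-1,3); L=L[(L[:,2]>100)&(L[:,2]<125)]; cc=L.mean(0);_,_,vt=np.linalg.svd(L-cc,full_matrices=False); print('lid',cc,vt[2])
w=W[260:320,285:355].reshape(-1,3); print('cap top z',np.percentile(w[:,2],[25,50,75,90]))
s=r.sense(); print({k:s[k] for k in ('time','tool_pos','ft_force','finger_gap')})
```

```text
lid [587.98  30.1  111.91] [ 0.01 -0.   -1.  ]
cap top z [163.3  163.82 164.29 164.7 ]
{'time': 14.35, 'tool_pos': array([510.05,  35.93, 139.91]), 'ft_force': array([-11.62,   0.01,  21.42]), 'finger_gap': 25.342320498543017}
```

The cap top is at about 164 mm, and 111 + 54 = 165 would be fully seated. The lid is level and the push is steady at about 22 N. I hand in.

```bash
python3 -c "
from bench import r
print(r.hand_in())"
```

```text
the job is handed in; nothing more can be done
None
```

The lid is closed and the black cap is snapped onto the stud and seated on its collar. I handed the job in at about 14.4 s with the gripper still holding the cap and pressing it down. The hand-in gave no verdict.

**Lid:** I pushed it shut with the closed fingers until it met a firm stop. The last depth check put its face level at z 111.9 mm, where 111 is closed.

**Cap:** The force peaked at about 15 N, dropped to zero at the click, then rose again at the collar. Its top measured about 164 mm, where 165 is fully seated. The push held steady at about 22 N, with the grip set to 100 N.

**Bystanders:** I never touched the tape, jar, spare knob or orange look-alike. They looked unmoved in the views I took on the way. I did not measure them again at the end.

**Checks that disagreed:**
- My estimates of the stud position from different views differed by up to about 5 mm. I used about (510, 37), from the wrist and top views, and it fitted.
- The peak force was slightly above the stated 8 to 12 N.
- About 11 N of sideways force remains along with the downward push.
- The finger gap read about 25 mm on the 28 mm grip.

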